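# Set the cellar's dosing machine to the small pan

### The arm

A 6-joint arm with a two-finger parallel gripper is mounted at the origin on the work surface. World frame = base frame: x ahead of the robot, y to its left, z up, the work surface at z = 0. Lengths are in m, angles in rad, forces in N, time in s.
With the tool pointing down it reaches from about 0.35 to 0.725 m from the base axis. Payload 6 kg.
Tool frame: the origin (TCP) lies on the centre line of the jaws, within the pads' length; the fingertips stand 11 mm ahead of it and the grasp point (between the pads) lies 8 mm behind it; z points along the fingers, y is the line along which they close (so a half turn about z gives the same grasp; the last joint's range is limited). The gripper opens to 85 mm and grips with 20 to 120 N. Pads are 22 mm wide; open, the fingers measure 114 mm over their backs; the gripper's body (76 mm by 85 mm) begins 54 mm behind the grasp point. The pads swing forward as they close: fully open they stand 13 mm farther back than shut.
Start: joints at [-0.942, 0.04, 0.085, 0, -1.615, -0.334], TCP at [0.174, -0.574, 0.242] pointing down, gripper open.
Joint ranges: [-2.56, 2.56], [-1.29, 2.01], [-1.08, 1.49], [-3.29, 1.98], [-2.81, -0.18], [-2.99, 2.99]. Speed limits (rad/s): [2.57, 2.57, 3.01, 3.14, 3.14, 3.14].

### API

Orientations are given as a unit quaternion [w, x, y, z].
In Python, from rig import r gives the robot as it stands.
- The arm moves only by the tool carry_out, never from a script. Its argument "plan" is a list of rows, each a list of 7 numbers: the shift along the tool's x, y, z in cm, then the turn, a rotation vector about the tool's x, y, z in rad, then the gripper's target within -1 to 1 (fully open at 1, half-way at 0, shut at -1). In form: [[tx, ty, tz, rx, ry, rz, fingers], ...]. A call has 1 to 5 rows; each row is the pose to reach, as a shift and turn from the pose commanded when the call began, along the tool's axes at that moment; what a row does not reach only later rows make up. A row lasts 1/8 s, in which the tool goes at most 62.5 mm and 10.7 degrees, less where a joint would pass 70% of its speed; a pose out of reach is approached as far as the arm can. A call with a gripper value outside its range is refused whole. The fingers move at their own pace and stop on an object; "grip_force" is the grip in N (left out, the last holds). Time passes only in rows, so rows that repeat a pose let the fingers close. It gives the time, the measured TCP pose, the force, the opening and the grip force at its end, in the units of the state.
- r.get_obs(): the state, without advancing time (a new reading comes with each control period).
- r.snapshot(name): name is "scene" or "top" or "wrist"; returns (picture, depth): 400x640x3 uint8, red, green, blue; 400x640 float32, m along the optical axis (not along the pixel's ray), 0 where there is no reading.
- r.calibration(name): a dict with "K" (3x3 intrinsics, pixels), "eye" and "attitude" of the camera in the world. Camera axes: x right, y down, z forward; pixel columns grow to the right and rows downward; lengths in m; the calibration is good to about 2 mm. A picture is of the moment at which its call begins: read the wrist's pose just before it. calibration takes no time and is no camera call; for the wrist camera it gives the pose at the moment of the call.
- r.job_done(): hands the job in; it is judged then, once.
The state is a dict: "time_s": time; "joint_positions": joint angles; "dq": joint speeds; "effort": joint torques, N m; "ee_pos": TCP position; "orientation": TCP orientation; "force": force on the tool from outside, world axes, zero at the start; "wrist_torque": the same for the moment, N m; "grip_width": finger opening in m; "grasp_force": force on a finger pad.
Only numpy, scipy, OpenCV 4.12 (cv2) and the standard library are available. Lean on these libraries where they do the work, as an engineer would, in place of code of your own. Each camera call takes 0.05 s, during which the arm holds its last target. There are 200 camera calls.

### The job

The syrup dosing machine is set for the large portion: first stop it by pressing its square stop key down until it latches and the bigger round key pops up. Then lift the small pan out of the large pan by its rim, stand it upright on the open bench, take it again by its handle and put it on the machine's deck, upright and centred under the spout, with its handle sticking straight out of the open front, and let go. Last, press the smaller round key fully down so that the stop key pops up, and leave the large pan standing where it is and the jars, lids, funnel and spoon undisturbed.

Things in the scene. Friction and masses are not known exactly. Their poses are not given: they have to be found in the camera images.
- under_spout (a point): Fixed dosing machine: the point straight below its spout, on top of its steel deck (12 mm thick; reaches 60 mm to the front, 90 mm to each side). x points into the machine: its open front faces -x; y points to its key box; z up. A steel hopper stands on the hood straight above, up to 217 mm over the bench. Slide a pan in from the front; its handle then sticks out, clear of the hood.
- hood (a point): Centre of the underside of the machine's white hood, 115 mm above the bench, 12.5 mm behind the spout (spout tip 107 mm above the bench). The hood is 125 mm (x) by 120 mm (y), 60 mm high. Two 18 mm posts, 67.5 mm behind this point and 74 mm to each side, carry it by a 170 mm wide crossbeam (z 130 to 160 mm). Axes as the machine's.
- key_box (a point): Centre of the top of the machine's white key box, 45 mm above the bench, 150 mm (x) by 205 mm (y). Three keys stand in a row along y, 15 mm to the front of this point, 50 mm apart; which key has which place varies. Interlocked: one is down at a time. Pressing another 10 mm down lifts the one that was down; it takes up to about 6 N, snaps over past half travel, then stays down.
- key_stop_top (a point): Stop key: white, the only square cap, 28 x 28 mm; up at the start. Press straight down with closed fingertips. The point is the centre of its top face, 67 mm above the bench when up, 57 mm when down.
- key_small_top (a point): Small-portion key: white round cap, 16 mm diameter (the smaller); up at the start. The point is the centre of its top face, 67 mm above the bench when up, 57 mm when down.
- key_large_top (a point): Large-portion key: white round cap, 32 mm diameter (the bigger); down at the start. The point is the centre of its top face, 67 mm above the bench when up, 57 mm when down.
- key_stop (a joint): Travel of the stop key, 0 up to 0.010 m down.
- key_small (a joint): Travel of the small-portion key, 0 up to 0.010 m down.
- key_large (a joint): Travel of the large-portion key, 0 up to 0.010 m down.
- pan_small_center (a point): Small round steel pan, loose, about 0.16 kg, open at the top: its centre, half-way up its 80 mm height. z up, handle to its own -x. Foot 66 mm diameter. At the start it stands nested on the large pan's 4 mm thick floor, its rim 32 mm above that pan's rim, its handle in that pan's trough handle, where its sides cannot be gripped: lift it straight up by the rim.
- pan_small_rim (a point): Small pan: centre of its rim, on its axis, 76 mm above its foot. The rim is a bead 88 mm outside and 72 mm inside diameter, 8 mm thick and 8 mm high; this is half-way up it. Pinch it with one finger inside and one outside, away from the handle. Held by the rim the pan will not go under the hood; held by the handle it will. Same axes as the pan.
- pan_small_handle (a point): Grip point on the small pan's handle, in the middle of its section, 118 mm from the pan's axis (to the pan's -x), 66 mm above the pan's foot. The handle is a level bar 14 mm wide (y) and 12 mm high, from the wall to 146 mm from the axis. Same axes as the pan.
- pan_large_center (a point): Large steel pan, loose, about 0.45 kg, stays where it is: its centre, half-way up its 52 mm height. Rim 108 mm outside, 92 mm inside diameter. Handle to its own -x: a trough 26 mm wide with 3 mm cheeks up to 72 mm above the bench, to 158 mm from the axis. Between this pan and the machine, 0.55 m ahead of the robot (beyond the lids), there is clear bench for the small pan.
- jar_a: Small jar of fruit, 80 mm diameter, 125 mm high, leave alone. Origin at the centre of its underside.
- jar_b: Jar of dark fruit, 90 mm diameter, 140 mm high, leave alone. Origin at the centre of its underside.
- jar_c: Small jar of fruit, 80 mm diameter, 125 mm high, leave alone. Origin at the centre of its underside.
- lids: Stack of brass jar lids, 82 mm diameter, 26 mm high, leave alone. Origin at the centre of its underside.
- funnel: Steel funnel standing mouth down, 92 mm diameter, 85 mm high, leave alone. Origin at the centre of its underside.
- spoon: Spoon lying on the bench, 240 mm long, leave alone.
Mind the look-alikes: they are no part of the job. What is shaped like the part that bears pan_small_center but turquoise is not meant.

How it is judged:
On the way, in this order (a step that is already met when the one before it is completed fails the run):
1. the stop key is latched down, the bigger round key has popped up, and the small pan is still in the large one (value of joint key_stop above 0.008 m and value of joint each of key_large, key_small below 0.002 m and horizontal distance between pan_small_center and pan_large_center below 0.02 m), for 0.2 s.
2. the small pan stands upright on the bench beside the large one, let go (height (world z) of pan_small_center below 0.043 m and horizontal distance between pan_small_center and pan_large_center above 0.09 m and horizontal distance between pan_small_center and under_spout above 0.06 m and angle between pan_small_center's own z axis and vertical below 0.1 rad and contact force between the fingers and pan_small below 0.05 N and linear speed of pan_small below 0.02 m/s), for 0.2 s.
3. the small pan stands on the deck under the spout, let go, while the stop key is still down (horizontal distance between pan_small_center and under_spout below 0.018 m and z of pan_small_center in the frame of under_spout between 0.035 and 0.045 m and angle between pan_small_center's own z axis and vertical below 0.1 rad and contact force between the fingers and pan_small below 0.05 N and angle between the x axis of pan_small_center and the x axis of under_spout, either way round below 0.4 rad and x of pan_small_handle in the frame of under_spout below -0.05 m and value of joint key_stop above 0.008 m), for 0.2 s.
At the end, for the whole second after the job is handed in: Small pan upright (0.1 rad) on the deck, at rest, let go, axis within 18 mm of the spout's, handle out of the front within 0.4 rad of straight; smaller round key down (8 of 10 mm), other two up (within 2 mm); large pan upright within 40 mm of its start (horizontal distance between pan_small_center and under_spout below 0.018 m and z of pan_small_center in the frame of under_spout between 0.035 and 0.045 m and angle between each of pan_small_center, pan_large_center's own z axis and vertical below 0.1 rad and contact force between the fingers and pan_small below 0.05 N and angle between the x axis of pan_small_center and the x axis of under_spout, either way round below 0.4 rad and x of pan_small_handle in the frame of under_spout below -0.05 m and linear speed of each of pan_small, pan_large below 0.02 m/s and value of joint key_small above 0.008 m and value of joint each of key_stop, key_large below 0.002 m and distance of pan_large_center from where it was at the start of the episode below 0.04 m); the robot touches nothing.
It fails at once if a jar, the lids, the funnel or the spoon pushed more than 30 mm (distance of any of jar_a, jar_b, jar_c, lids, funnel, spoon from where it was at the start of the episode above 0.03 m).
It fails at once if a jar or the funnel tipped over (angle between any of jar_a, jar_b, jar_c, funnel's own z axis and vertical above 0.5 rad).
It fails at once if the small pan tipped more than 45 degrees (angle between pan_small_center's own z axis and vertical above 0.79 rad).
It fails at once if the large pan pushed away or tipped (distance of pan_large_center from where it was at the start of the episode above 0.06 m or angle between pan_large_center's own z axis and vertical above 0.5 rad).
It also fails if it takes over 67 s, if anything falls off the work surface, if the arm or the gripper's body presses on something with over 40 N, if the wrist force passes 120 N, or if a joint passes its speed limit or range.

## Working session

There is one attempt and no reset: what is moved stays moved. The work goes in short steps, Python scripts to look and compute and a tool call to move; the robot and the scene stay as the last step left them, time stands still between calls to the robot, and variables do not carry over. Pictures are saved under pics/ and viewed, at most 10 in all, crops included, and the job is handed in when it is done.

Besides the shell and the picture viewer there is one more tool, called after "Request:" as name([rows], argument=value, ...), one row to a line, values as JSON. carry_out: Moves the arm, as the interface text tells. Its arguments: {"type":"object","properties":{"plan":{"type":"array"},"grip_force":{"type":"number"}},"required":["plan"]}

```bash
mkdir -p pics; cat > h.py <<'E'
import numpy as np, cv2
from scipy.spatial.transform import Rotation as R
from rig import r
def rot(a):
    a=np.array(a,float)
    return a if a.shape==(3,3) else R.from_quat([a[1],a[2],a[3],a[0]]).as_matrix()
def cloud(name):
    c=r.calibration(name); im,d=r.snapshot(name)
    K=np.array(c["K"]); v,u=np.mgrid[:400,:640]
    P=np.stack([(u-K[0,2])/K[0,0]*d,(v-K[1,2])/K[1,1]*d,d],-1)@rot(c["attitude"]).T+np.array(c["eye"])
    P[d==0]=np.nan
    return im,d,P,c
def save(n,im): cv2.imwrite(f"pics/{n}.png",im[...,::-1])
def ray(c,u,v,z):
    K=np.array(c["K"]); q=rot(c["attitude"])@np.linalg.solve(K,[u,v,1]); e=np.array(c["eye"])
    return e+q*(z-e[2])/q[2]
def tool():
    o=r.get_obs(); return np.array(o["ee_pos"]),rot(o["orientation"]),o
E
python3 - <<'E'
from h import *
for n in("scene","top"):
    im,d,P,c=cloud(n); save(n,im); np.savez(n,im=im,P=P); print(n,c)
p,A,o=tool(); print(o,A)
E
```

```text
scene {'K': array([[458.18504622,   0.        , 316.38898759],
       [  0.        , 458.18504622, 205.60771441],
       [  0.        ,   0.        ,   1.        ]]), 'eye': array([ 1.6058016 , -0.32015224,  0.91373093]), 'attitude': array([-0.36463041,  0.71743442,  0.52299233, -0.28073392])}
top {'K': array([[362.21577839,   0.        , 322.50042026],
       [  0.        , 362.21577839, 201.26607878],
       [  0.        ,   0.        ,   1.        ]]), 'eye': array([0.41309686, 0.00870971, 1.0828807 ]), 'attitude': array([-0.03228771,  0.71253874, -0.7002674 ,  0.02952305])}
{'time_s': 0.1, 'joint_positions': array([-9.42307978e-01,  4.07683559e-02,  8.39060534e-02, -3.89002137e-04,
       -1.61547396e+00, -3.33711667e-01]), 'dq': array([ 1.05974223e-03, -1.16437292e-03,  1.25999234e-03,  1.09811860e-03,
        1.59541793e-03,  3.96257337e-05]), 'effort': array([-4.30354587e-03, -3.69345474e+01,  3.48280764e+01,  6.95172831e+00,
       -4.55795540e-03, -2.23498182e-05]), 'ee_pos': array([ 0.17431263, -0.57384075,  0.24137052]), 'orientation': array([-1.84050671e-04, -1.46863691e-01,  9.89156421e-01,  7.72487261e-04]), 'force': array([-1.39517798,  0.18199234,  0.05196033]), 'wrist_torque': array([0.01471374, 0.02385436, 0.00471593]), 'grasp_force': 0.0, 'grip_width': 0.08513742679260676} [[-9.56862045e-01 -2.90542042e-01 -5.91010467e-04]
 [-2.90542611e-01  9.56860919e-01  1.47416075e-03]
 [ 1.37209145e-04  1.58228219e-03 -9.99998739e-01]]
```

View pics/scene.png

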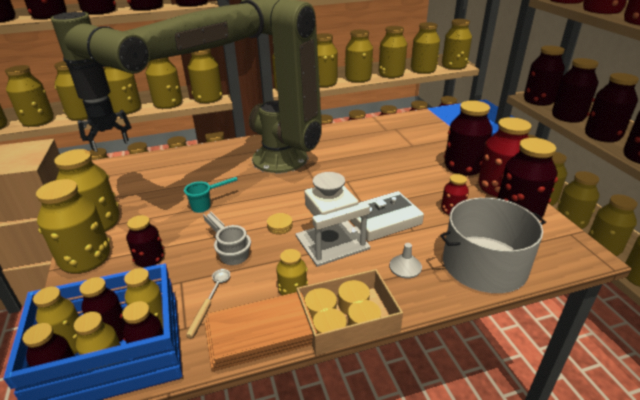

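View pics/top.png

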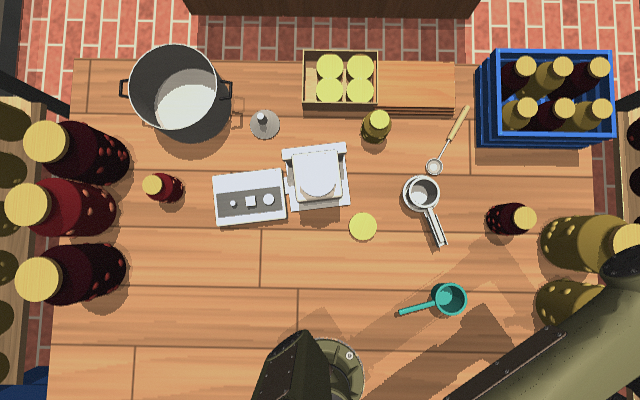

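Scene/top views: the steel pans are nested at top (422,192) with the handle towards (440,243), and the turquoise look-alike is at (450,299). The machine is at (317,180) and the key box at (250,197). The keys are small round (234,203), square (251,201) and large round (268,199).

Could be mistaken for the small pan: the turquoise pan (450,299), the large pan (422,192, outer), the stock pot (178,92) and the funnel (265,124). I choose the inner steel pan at about (423,191). For the stop key, the round keys (234,203) and (268,199) could be confused with the square (251,201).

```bash
python3 - <<'E'
from h import *
f=np.load("top.npz"); im,P=f["im"],f["P"]; c=r.calibration("top")
a=cv2.resize(im[160:230,205:355],None,fx=5,fy=5,interpolation=cv2.INTER_NEAREST)
b=cv2.resize(im[165:250,395:455],None,fx=3,fy=3,interpolation=cv2.INTER_NEAREST)
s=np.zeros((a.shape[0]+b.shape[0],a.shape[1],3),np.uint8); s[:a.shape[0]]=a; s[a.shape[0]:,:b.shape[1]]=b
hs=np.nan_to_num(P[165:250,395:455,2]); hb=cv2.resize((np.clip(hs,0,.12)/.12*255).astype(np.uint8),None,fx=3,fy=3,interpolation=cv2.INTER_NEAREST)
s[a.shape[0]:,200:200+hb.shape[1]]=hb[...,None]
save("crop1",s)
# panel & keys
g=im.min(2); y0,x0=165,208
sub=g[165:230,208:290]
n,l,st,ce=cv2.connectedComponentsWithStats((sub>150).astype(np.uint8))
for i in range(1,n):
    if st[i,4]>15:
        u,v=ce[i]+[x0,y0]; print(st[i],u,v,"z",np.nanmedian(P[y0:y0+65,x0:x0+82,2][l==i]),[ray(c,u,v,z)[:2].round(4) for z in(.045,.057,.067)])
        if st[i,4]>800: pass
E
```

```text
[78  0  2 10 16] 286.625 168.75 z 0.0110216150754191 [array([0.5969, 0.1193]), array([0.5948, 0.118 ]), array([0.593 , 0.1169])]
[   4    3   74   58 2057] 248.4569761789013 193.10306271268837 z 0.04466656175957162 [array([0.524 , 0.2275]), array([0.5227, 0.225 ]), array([0.5216, 0.2229])]
[76 12  6 21 79] 286.55696202531647 186.25316455696202 z 0.011529432499970182 [array([0.5458, 0.1181]), array([0.5442, 0.1168]), array([0.543 , 0.1158])]
[ 55  28  11  12 101] 267.950495049505 198.5247524752475 z 0.05669466665025391 [array([0.5093, 0.1708]), array([0.5081, 0.1689]), array([0.5072, 0.1673])]
[37 30 11 11 96] 250.04166666666666 200.3125 z 0.06691788704365653 [array([0.5032, 0.2222]), array([0.5022, 0.2197]), array([0.5013, 0.2177])]
[22 35  6  6 27] 232.11111111111111 202.48148148148147 z 0.06564360194335128 [array([0.4961, 0.2736]), array([0.4951, 0.2705]), array([0.4943, 0.268 ])]
```

View pics/crop1.png

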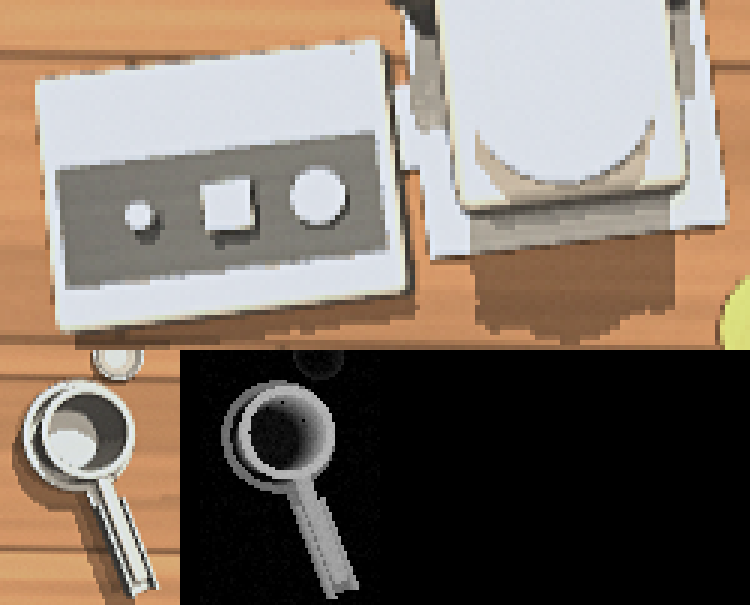

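The crop shows the square key in the middle, the small round key on the left and the big round key (down) on the right. The small steel pan sits inside the large one with its handle running down and right. Next I measure the machine frame and the pan.

```bash
python3 - <<'E'
from h import *
f=np.load("top.npz"); im,P=f["im"],f["P"]
yaw=.138; ex=np.array([np.cos(yaw),np.sin(yaw)]); ey=np.array([-ex[1],ex[0]])
Q=P[140:220,280:356].reshape(-1,3)
def ext(m,n):
    q=Q[m][:,:2]; a,b=q@ex,q@ey
    print(n,m.sum(),"x",np.percentile(a,[.5,2,98,99.5]).round(4),"y",np.percentile(b,[.5,2,98,99.5]).round(4)); return a,b
a,b=ext(abs(Q[:,2]-.012)<.004,"deck")
h=ext(abs(Q[:,2]-.175)<.004,"hood")
ext(Q[:,2]>.208,"hopper top")
hm=abs(Q[:,2]-.175)<.004
print("hood rect",cv2.minAreaRect((Q[hm][:,:2]*1000).astype(np.float32)))
k=P[160:230,205:292].reshape(-1,3); k=k[abs(k[:,2]-.045)<.004]; print("box",cv2.minAreaRect((k[:,:2]*1000).astype(np.float32)))
S=P[165:250,395:455].reshape(-1,3)
from scipy.optimize import least_squares
q=S[S[:,2]>.079]; c=np.median(q,0)[:2]
rr=least_squares(lambda p:np.hypot(q[:,0]-p[0],q[:,1]-p[1])-p[2],[*c,.04],loss="soft_l1",f_scale=.003).x
print("rim",rr,len(q),np.percentile(S[:,2],[99]))
d=np.hypot(*(S[:,:2]-rr[:2]).T); hm=(d>.065)&(d<.165)&(S[:,2]>.055)&(S[:,2]<.085)
g=S[hm]; print("handle",len(g),"far",d[hm].max(), np.median(g,0)); 
v=np.linalg.svd(g[:,:2]-g[:,:2].mean(0))[2][0]; print("dir",v,g[:,:2].mean(0), (g[:,:2].mean(0)-rr[:2])/np.linalg.norm(g[:,:2].mean(0)-rr[:2]))
h2=S[(d>.065)&(abs(S[:,2]-.075)<.0]) if 0 else None
# obstacles
for n,(u,v) in dict(lids=(362,226),jarc=(376,122),spoon=(433,167),funnel=(265,118),tq=(450,299),jar2=(510,219)).items(): print(n,np.nanmedian(P[v-2:v+3,u-2:u+3].reshape(-1,3),0).round(3))
E
```

```text
File "<stdin>", line 22
    h2=S[(d>.065)&(abs(S[:,2]-.075)<.0]) if 0 else None
                                      ^
SyntaxError: closing parenthesis ']' does not match opening parenthesis '('
```

```bash
python3 - <<'E'
from h import *
f=np.load("top.npz"); im,P=f["im"],f["P"]
yaw=.138; ex=np.array([np.cos(yaw),np.sin(yaw)]); ey=np.array([-ex[1],ex[0]])
Q=P[140:220,280:356].reshape(-1,3)
def ext(m,n):
    q=Q[m][:,:2]; a,b=q@ex,q@ey
    print(n,m.sum(),"x",np.percentile(a,[.5,2,98,99.5]).round(4),"y",np.percentile(b,[.5,2,98,99.5]).round(4)); return a,b
ext(abs(Q[:,2]-.012)<.004,"deck")
ext(abs(Q[:,2]-.175)<.004,"hood")
ext(Q[:,2]>.208,"hopper top")
hm=abs(Q[:,2]-.175)<.004
print("hood rect",cv2.minAreaRect((Q[hm][:,:2]*1000).astype(np.float32)))
k=P[160:230,205:292].reshape(-1,3); k=k[abs(k[:,2]-.045)<.004]; print("box",cv2.minAreaRect((k[:,:2]*1000).astype(np.float32)))
S=P[165:250,395:455].reshape(-1,3)
from scipy.optimize import least_squares
q=S[S[:,2]>.079]; c=np.median(q,0)[:2]
rr=least_squares(lambda p:np.hypot(q[:,0]-p[0],q[:,1]-p[1])-p[2],[*c,.04],loss="soft_l1",f_scale=.003).x
print("rim",rr,len(q),np.percentile(S[:,2],[99]))
d=np.hypot(*(S[:,:2]-rr[:2]).T); hm=(d>.065)&(d<.165)&(S[:,2]>.055)&(S[:,2]<.085)
g=S[hm]; m=g[:,:2].mean(0); print("handle",len(g),"far",d[hm].max(), np.median(g,0)); 
v=np.linalg.svd(g[:,:2]-m)[2][0]; print("dir",v,m,(m-rr[:2])/np.linalg.norm(m-rr[:2]))
for n,(u,v) in dict(lids=(362,226),jarc=(376,122),spoon=(433,167),funnel=(265,118),tq=(450,299),jar2=(510,219)).items(): print(n,np.nanmedian(P[v-2:v+3,u-2:u+3].reshape(-1,3),0).round(3))
E
```

```text
deck 962 x [0.4851 0.4859 0.6176 0.6262] y [-0.1374 -0.1364  0.0505  0.0524]
hood 994 x [0.4971 0.4982 0.617  0.6181] y [-0.1055 -0.1046  0.009   0.0103]
hopper top 1126 x [0.5008 0.5039 0.5862 0.5895] y [-0.0913 -0.0887 -0.0067 -0.0036]
hood rect ((559.0154418945312, 29.479965209960938), (122.43986511230469, 117.29029846191406), 8.146164894104004)
box ((517.46484375, 212.29794311523438), (151.59475708007812, 233.7480926513672), 7.903018951416016)
rim [ 0.53109109 -0.26683892  0.039783  ] 277 [nan]
handle 328 far 0.1581183830558997 [ 0.42952282 -0.30479522  0.07257389]
dir [-0.9310282  -0.36494725] [ 0.42823353 -0.30481094] [-0.93811474 -0.34632462]
lids [ 0.435 -0.103  0.025]
jarc [ 0.715 -0.128  0.125]
spoon [ 0.618 -0.317  0.002]
funnel [0.739 0.184 0.067]
tq [ 0.228 -0.364  0.003]
jar2 [ 0.459 -0.485  0.119]
```

```bash
cat >> h.py <<'E'
def plan(wps, start=None, dec=1):
    """wps: (x,y,z,yaw_y,grip); prints carry_out rows (5 per call) from the current tool-down pose"""
    p,A,o=tool()
    f=np.arctan2(A[1,1],A[0,1]); p=p.copy()
    if start is not None: p,f=np.array(start[:3],float),start[3]
    rows=[]; cp,cf=p.copy(),f
    for x,y,z,w,g in wps:
        t=np.array([x,y,z]); w=cf+(w-cf+np.pi)%(2*np.pi)-np.pi
        n=max(1,int(np.ceil(max(np.linalg.norm(t-cp)/.060,abs(w-cf)/.18)-.02)))
        for i in range(1,n+1): rows.append((cp+(t-cp)*i/n,cf+(w-cf)*i/n,g))
        cp,cf=t,w
    for k in range(0,len(rows),5):
        T=np.array([[-np.sin(f),np.cos(f),0],[np.cos(f),np.sin(f),0],[0,0,-1]])
        out=[[*np.round(T@(q-p)*100,dec)+0.,0,0,round(-(w-f),2)+0.,g] for q,w,g in rows[k:k+5]]
        print([[float(v) for v in a] for a in out])
        a=out[-1]; p=p+T.T@np.array(a[:3])/100; f=f-a[5]
    print("end",p.round(4),round(f,3))
E
python3 - <<'E'
from h import *
plan([(.40,-.20,.26,2.6,-1),(.5013,.2177,.25,3.28,-1),(.5013,.2177,.10,3.28,-1)],start=(.174,-.574,.242,1.866))
E
```

```text
[[-4.1, 3.7, -0.2, 0.0, 0.0, -0.09, -1.0], [-8.1, 7.3, -0.5, 0.0, 0.0, -0.18, -1.0], [-12.2, 11.0, -0.7, 0.0, 0.0, -0.28, -1.0], [-16.3, 14.6, -0.9, 0.0, 0.0, -0.37, -1.0], [-20.3, 18.3, -1.1, 0.0, 0.0, -0.46, -1.0]]
[[-5.3, 1.4, -0.3, 0.0, 0.0, -0.09, -1.0], [-10.5, 2.9, -0.5, 0.0, 0.0, -0.18, -1.0], [-15.8, 4.4, -0.7, 0.0, 0.0, -0.27, -1.0], [-20.3, 7.3, -0.6, 0.0, 0.0, -0.36, -1.0], [-24.8, 10.2, -0.5, 0.0, 0.0, -0.44, -1.0]]
[[-5.3, 0.8, 0.2, 0.0, 0.0, -0.09, -1.0], [-10.6, 1.5, 0.3, 0.0, 0.0, -0.17, -1.0], [-16.0, 2.2, 0.4, 0.0, 0.0, -0.26, -1.0], [-21.3, 3.0, 0.6, 0.0, 0.0, -0.34, -1.0], [-26.6, 3.7, 0.7, 0.0, 0.0, -0.43, -1.0]]
[[-5.2, -1.5, 0.1, 0.0, 0.0, -0.08, -1.0], [-5.2, -1.5, 5.1, 0.0, 0.0, -0.08, -1.0], [-5.2, -1.5, 10.1, 0.0, 0.0, -0.08, -1.0], [-5.2, -1.5, 15.1, 0.0, 0.0, -0.08, -1.0]]
end [0.5009 0.2182 0.1   ] 3.276
```

Request:
carry_out([
  [-4.1,3.7,-0.2,0,0,-0.09,-1],
  [-8.1,7.3,-0.5,0,0,-0.18,-1],
  [-12.2,11.0,-0.7,0,0,-0.28,-1],
  [-16.3,14.6,-0.9,0,0,-0.37,-1],
  [-20.3,18.3,-1.1,0,0,-0.46,-1],
])

```text
time_s: 0.72
ee_pos: [0.3159, -0.3383, 0.253]
orientation: [0.0, -0.37, 0.929, 0.0]
force: [0.1, -0.0, -0.6]
grip_width: -0.0002
grasp_force: 0.0
```

Request:
carry_out([
  [-5.3,1.4,-0.3,0,0,-0.09,-1],
  [-10.5,2.9,-0.5,0,0,-0.18,-1],
  [-15.8,4.4,-0.7,0,0,-0.27,-1],
  [-20.3,7.3,-0.6,0,0,-0.36,-1],
  [-24.8,10.2,-0.5,0,0,-0.44,-1],
])

```text
time_s: 1.35
ee_pos: [0.4262, -0.094, 0.258]
orientation: [-0.0, -0.564, 0.826, 0.0]
force: [1.0, -0.8, 0.6]
grip_width: -0.0001
grasp_force: 0.0
```

Request:
carry_out([
  [-5.3,0.8,0.2,0,0,-0.09,-1],
  [-10.6,1.5,0.3,0,0,-0.17,-1],
  [-16.0,2.2,0.4,0,0,-0.26,-1],
  [-21.3,3.0,0.6,0,0,-0.34,-1],
  [-26.6,3.7,0.7,0,0,-0.43,-1],
])

```text
time_s: 1.98
ee_pos: [0.4893, 0.1671, 0.251]
orientation: [0.0, 0.727, -0.687, -0.0]
force: [0.8, -0.9, 0.4]
grip_width: -0.0003
grasp_force: 0.0
```

Request:
carry_out([
  [-5.2,-1.5,0.1,0,0,-0.08,-1],
  [-5.2,-1.5,5.1,0,0,-0.08,-1],
  [-5.2,-1.5,10.1,0,0,-0.08,-1],
  [-5.2,-1.5,15.1,0,0,-0.08,-1],
  [-5.2,-1.5,15.1,0,0,-0.08,-1],
])

```text
time_s: 2.6
ee_pos: [0.4992, 0.2164, 0.0958]
orientation: [0.004, 0.753, -0.658, -0.001]
force: [0.6, -0.6, 0.9]
grip_width: 0.0
grasp_force: 0.0
```

Request:
carry_out([
  [0,0,1.0,0,0,0,-1],
  [0,0,2.0,0,0,0,-1],
  [0,0,2.5,0,0,0,-1],
  [0,0,3.0,0,0,0,-1],
  [0,0,3.0,0,0,0,-1],
])

```text
time_s: 3.22
ee_pos: [0.5014, 0.2178, 0.0699]
orientation: [0.0, 0.753, -0.658, -0.0]
force: [-0.4, -0.1, -0.2]
grip_width: -0.0001
grasp_force: 0.0
```

Request:
carry_out([
  [0,0,0.2,0,0,0,-1],
  [0,0,0.4,0,0,0,-1],
  [0,0,0.4,0,0,0,-1],
  [0,0,0.4,0,0,0,-1],
])

```text
time_s: 3.72
ee_pos: [0.5019, 0.218, 0.0681]
orientation: [-0.0, 0.753, -0.658, 0.0]
force: [-4.9, -1.2, 9.2]
grip_width: -0.0001
grasp_force: 4.3
```

Request:
carry_out([
  [0,0,-3,0,0,0,-1],
  [0,0,-7,0,0,0,-1],
  [0,0,-12,0,0,0,-1],
  [0,0,-18,0,0,0,-1],
  [0,0,-18,0,0,0,-1],
])

```text
time_s: 4.35
ee_pos: [0.5034, 0.2186, 0.2526]
orientation: [-0.005, 0.753, -0.658, 0.001]
force: [0.4, 0.8, -0.4]
grip_width: 0.0
grasp_force: 0.0
```

```bash
python3 - <<'E'
from h import *
im,d,P,c=cloud("scene"); im2=cv2.resize(im[170:260,280:440],None,fx=4,fy=4); 
w,dw,PW,cw=cloud("wrist"); o=np.zeros((760,640,3),np.uint8); o[:360]=im2; o[360:]=w; o=cv2.resize(o,(505,600)); save("chk1",o)
for n,x,y in(("stop",.5013,.2177),("large",.5081,.1689),("small",.4943,.268)):
    m=np.hypot(PW[...,0]-x,PW[...,1]-y)<.006; m2=np.hypot(P[...,0]-x,P[...,1]-y)<.006
    print(n,np.nanmedian(PW[m][:,2]),m.sum(),np.nanpercentile(P[m2][:,2],70) if m2.any() else 0,m2.sum())
p,A,ob=tool(); print(p,ob["force"],np.arctan2(A[1,1],A[0,1]),cw["eye"])
plan([(.55,-.10,.25,3.4,0),(.5685,-.2526,.25,3.505,0),(.5685,-.2526,.12,3.505,0)],start=(.501,.218,.246,3.276))
E
```

```text
stop 0.28136468225388594 643 0.42215179447235773 13
large 0.06577678245853352 129 0.6018760307619708 177
small 0.06582469972497737 100 0.06755352657243285 19
[0.50169329 0.21820762 0.24668413] [-0.57794458 -0.15542847 -0.71505927] -3.0075991118002325 [0.51110463 0.14220048 0.37930694]
[[5.4, -0.1, -0.1, 0.0, 0.0, -0.02, 0.0], [10.7, -0.2, -0.1, 0.0, 0.0, -0.04, 0.0], [16.1, -0.3, -0.2, 0.0, 0.0, -0.06, 0.0], [21.4, -0.4, -0.3, 0.0, 0.0, -0.08, 0.0], [26.8, -0.5, -0.3, 0.0, 0.0, -0.1, 0.0]]
[[5.4, 0.4, -0.1, 0.0, 0.0, -0.02, 0.0], [10.4, 1.0, -0.1, 0.0, 0.0, -0.06, 0.0], [15.5, 1.6, -0.1, 0.0, 0.0, -0.09, 0.0], [20.6, 2.2, -0.1, 0.0, 0.0, -0.13, 0.0], [20.6, 2.2, 4.2, 0.0, 0.0, -0.13, 0.0]]
[[0.0, 0.0, 4.4, 0.0, 0.0, 0.0, 0.0], [0.0, 0.0, 8.7, 0.0, 0.0, 0.0, 0.0]]
end [ 0.5683 -0.2524  0.12  ] 3.506
```

View pics/chk1.png

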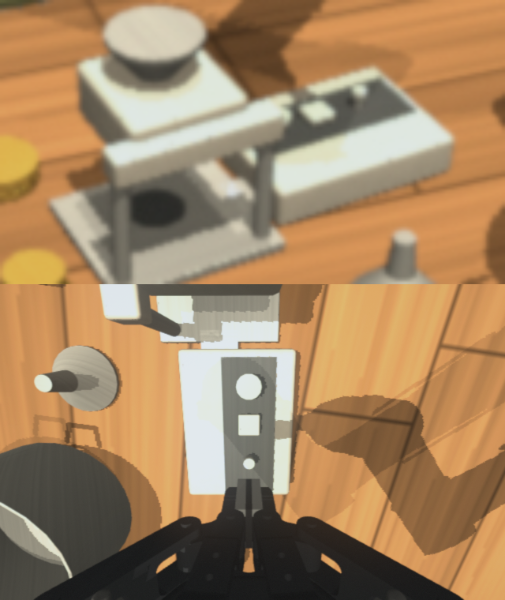

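Scene/wrist view: the large key (wrist 248,386) now casts a shadow and reads 65.8 mm, so it is up. The square key (248,425) is down and the small key (249,463) is still up. Next I go over the rim.

Request:
carry_out([
  [5.4,-0.1,-1.0,0,0,-0.02,0],
  [10.7,-0.2,-2.0,0,0,-0.04,0],
  [16.1,-0.3,-2.3,0,0,-0.06,0],
  [21.4,-0.4,-2.3,0,0,-0.08,0],
  [26.8,-0.5,-2.3,0,0,-0.1,0],
], grip_force=60)

```text
time_s: 5.08
ee_pos: [0.542, -0.0486, 0.2675]
orientation: [0.001, 0.785, -0.619, -0.001]
force: [0.3, -0.6, -0.1]
grip_width: 0.0429
grasp_force: 0.0
```

Request:
carry_out([
  [5.4,0.4,-0.1,0,0,-0.02,0],
  [10.4,1.0,0,0,0,-0.06,0],
  [15.5,1.6,0,0,0,-0.09,0],
  [20.6,2.2,0,0,0,-0.13,0],
  [20.6,2.2,0,0,0,-0.13,0],
])

```text
time_s: 5.7
ee_pos: [0.5679, -0.2554, 0.266]
orientation: [0.001, 0.822, -0.569, -0.002]
force: [-0.4, 0.6, -0.6]
grip_width: 0.0429
grasp_force: 0.0
```

```bash
cat >> h.py <<'E'
from scipy.optimize import least_squares
def pan(P,c0,lo=.002,hi=None,zr=.080):
    S=P.reshape(-1,3); S=S[np.hypot(*(S[:,:2]-c0).T)<.2]
    d=np.hypot(*(S[:,:2]-c0).T)
    q=S[(abs(S[:,2]-zr-.002)<.0045)&(d<.065)]
    rr=least_squares(lambda p:np.hypot(q[:,0]-p[0],q[:,1]-p[1])-p[2],[*c0,.04],loss="soft_l1",f_scale=.002).x
    d=np.hypot(*(S[:,:2]-rr[:2]).T)
    g=S[(d>.06)&(d<.15)&(abs(S[:,2]-(zr-.004))<.005)]
    v=None
    if len(g)>10:
        m=g[:,:2].mean(0); v=rr[:2]-m; v=np.arctan2(v[1],v[0])
    print("rim",rr.round(4),len(q),"z",np.median(q[:,2]).round(4),"yaw",v,len(g)); return rr,v
E
python3 - <<'E'
from h import *
w,dw,P,c=cloud("wrist"); save("rim1",w)
pan(P,np.array([.531,-.267])); im,d,T,_=cloud("top"); pan(T,np.array([.531,-.267]))
p,A,o=tool(); print(p,np.arctan2(A[1,1],A[0,1])%6.283,o["grip_width"])
E
```

```text
rim [ 0.5346 -0.2687  0.0396] 2039 z 0.0826 yaw 0.35911104313968756 1299
rim [ 0.5308 -0.2669  0.0399] 267 z 0.0832 yaw 0.36385646938946636 204
[ 0.56831501 -0.25279952  0.26719536] 3.5040055329727737 0.04305999826655187
```

View pics/rim1.png

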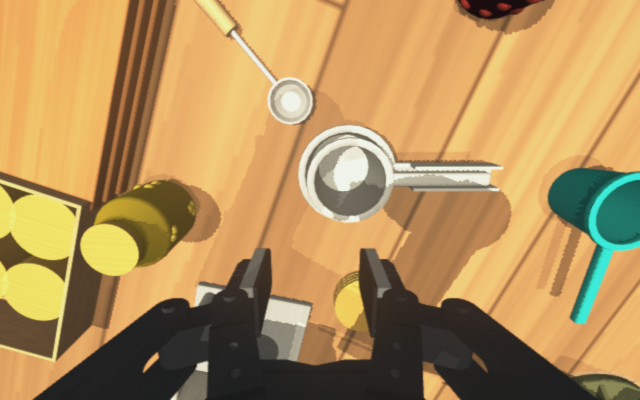

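Wrist view: the small pan's rim is centred near (350,172) in the large pan, with the handle to the right. The gripper is over its far rim. Descending.

Request:
carry_out([
  [0,-0.1,5,0,0,0,0],
  [0,-0.1,10,0,0,0,0],
  [0,-0.1,14,0,0,0,0],
  [0,-0.1,16,0,0,0,0],
  [0,-0.1,16,0,0,0,0],
])

```text
time_s: 6.42
ee_pos: [0.5692, -0.2514, 0.1083]
orientation: [0.001, 0.824, -0.567, -0.001]
force: [-0.8, 0.5, 0.7]
grip_width: 0.0426
grasp_force: 0.0
```

```bash
python3 - <<'E'
from h import *
w,dw,P,c=cloud("wrist"); pan(P,np.array([.531,-.267]))
p,A,o=tool(); print(p,np.arctan2(A[1,1],A[0,1])%6.283,o["force"])
E
```

```text
rim [ 0.5348 -0.2693  0.0393] 6417 z 0.0826 yaw 0.36025801350691317 4047
[ 0.5700672  -0.25187365  0.11029223] 3.5062323172450016 [ 0.56274565 -0.21424008  1.7752642 ]
```

Request:
carry_out([
  [0.2,0,2,0,0,0,0],
  [0.2,0,3.5,0,0,0,0],
  [0.2,0,3.5,0,0,0,0],
  [0.2,0,3.5,0,0,0,-0.5],
  [0.2,0,3.5,0,0,0,-1],
])

```text
time_s: 7.1
ee_pos: [0.5708, -0.2541, 0.0751]
orientation: [-0.0, 0.823, -0.567, 0.001]
force: [0.2, 0.8, 2.9]
grip_width: 0.0074
grasp_force: 15.2
```

Request:
carry_out([
  [0,0,0,0,0,0,-1],
  [0,0,0,0,0,0,-1],
  [0,0,0,0,0,0,-1],
  [0,0,0,0,0,0,-1],
], grip_force=60)

```text
time_s: 7.6
ee_pos: [0.5709, -0.254, 0.0751]
orientation: [-0.0, 0.823, -0.567, 0.001]
force: [0.9, 1.9, 5.5]
grip_width: 0.0056
grasp_force: 57.5
```

Request:
carry_out([
  [0,0,-1,0,0,0,-1],
  [0,0,-2.5,0,0,0,-1],
  [0,0,-4,0,0,0,-1],
  [0,0,-6,0,0,0,-1],
  [0,0,-8,0,0,0,-1],
])

```text
time_s: 8.22
ee_pos: [0.5705, -0.2541, 0.1561]
orientation: [-0.0, 0.823, -0.567, 0.0]
force: [-0.3, -0.1, -1.4]
grip_width: 0.0058
grasp_force: 56.3
```

Request:
carry_out([
  [0,0,-2,0,0,0,-1],
  [0,0,-4,0,0,0,-1],
  [0,0,-4,0,0,0,-1],
  [0,0,-4,0,0,0,-1],
])

```text
time_s: 8.72
ee_pos: [0.5702, -0.2537, 0.1933]
orientation: [-0.0, 0.823, -0.567, -0.001]
force: [-0.2, 0.3, -2.3]
grip_width: 0.0059
grasp_force: 56.4
```

```bash
python3 - <<'E'
from h import *
w,dw,W,c=cloud("wrist"); im,d,T,_=cloud("scene")
p,A,o=tool(); print(p,np.arctan2(A[1,1],A[0,1])%6.283,o["force"],o["grip_width"])
for P in(W,):
    S=P.reshape(-1,3); m=(np.hypot(S[:,0]-.534,S[:,1]+.268)<.15)&(S[:,2]>.13)&(S[:,2]<.22); print(np.percentile(S[m],[2,50,98],0).round(3))
    q=S[m&(np.hypot(S[:,0]-.534,S[:,1]+.268)<.055)]
    u=np.array([np.cos(.36),np.sin(.36)]); h=S[m&((S[:,:2]-[.534,-.268])@u<-.06)]; t=(h[:,:2]-[.534,-.268])@u; print("handle slope",np.polyfit(t,h[:,2],1) if len(h)>20 else 0,len(h))
o=np.zeros((600,480,3),np.uint8); o[:300]=cv2.resize(w,(480,300)); o[300:]=cv2.resize(im[160:285,140:340],(480,300)); save("lift",o)
plan([(.5909,-.122,.195,3.506,-1),(.5909,-.122,.10,3.506,-1)],start=(p[0],p[1],p[2],3.506))
E
```

```text
[ 0.56995702 -0.25375735  0.19289617] 3.505405460066806 [ 0.00717525  0.12498463 -1.9465137 ] 0.006026326500986218
[[ 0.434 -0.311  0.134]
 [ 0.506 -0.282  0.191]
 [ 0.582 -0.236  0.218]]
handle slope [0.02963226 0.19178949] 3765
[[-3.9, -2.2, -0.1, 0.0, 0.0, 0.0, -1.0], [-7.7, -4.4, -0.1, 0.0, 0.0, 0.0, -1.0], [-11.6, -6.7, -0.2, 0.0, 0.0, 0.0, -1.0], [-11.6, -6.7, 4.5, 0.0, 0.0, 0.0, -1.0], [-11.6, -6.7, 9.3, 0.0, 0.0, 0.0, -1.0]]
end [ 0.5912 -0.1215  0.0999] 3.506
```

View pics/lift.png

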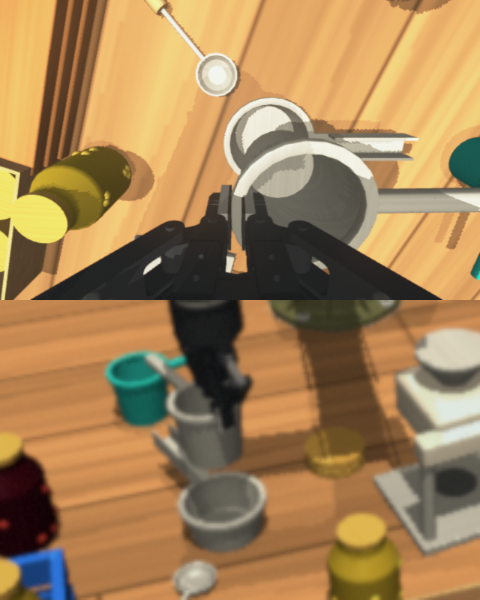

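Lift view: the small pan hangs nearly level (about 0.03 rad) from the pinched rim (wrist 300,195). The large pan behind it (270,140) stayed put. Moving it to the open bench.

Request:
carry_out([
  [-3.6,-2.0,0,0,0,0,-1],
  [-7.2,-4.0,0,0,0,0,-1],
  [-10.8,-6.0,0,0,0,0,-1],
  [-10.8,-6.0,4.5,0,0,0,-1],
  [-10.8,-6.0,9.0,0,0,0,-1],
])

```text
time_s: 9.45
ee_pos: [0.5879, -0.1308, 0.1027]
orientation: [-0.0, 0.824, -0.567, -0.0]
force: [-0.0, 0.6, -2.0]
grip_width: 0.0054
grasp_force: 57.5
```

Request:
carry_out([
  [0,0,0,0,0,0,-1],
  [0,0,1.0,0,0,0,-1],
  [0,0,1.5,0,0,0,-1],
  [0,0,2.0,0,0,0,-1],
  [0,0,2.0,0,0,0,-1],
])

```text
time_s: 10.07
ee_pos: [0.588, -0.1317, 0.0843]
orientation: [-0.0, 0.823, -0.568, -0.0]
force: [0.3, 0.4, -1.5]
grip_width: 0.0059
grasp_force: 57.8
```

Request:
carry_out([
  [0,0,0.4,0,0,0,-1],
  [0,0,0.8,0,0,0,-1],
  [0,0,1.0,0,0,0,-1],
  [0,0,1.2,0,0,0,-1],
  [0,0,1.2,0,0,0,-1],
])

```text
time_s: 10.7
ee_pos: [0.588, -0.1317, 0.0723]
orientation: [0.0, 0.823, -0.567, -0.0]
force: [0.2, -0.8, -0.9]
grip_width: 0.0058
grasp_force: 57.8
```

Request:
carry_out([
  [0,0,0.1,0,0,0,-1],
  [0,0,0.2,0,0,0,-1],
  [0,0,0.2,0,0,0,-1],
])

```text
time_s: 11.08
ee_pos: [0.5888, -0.1315, 0.0714]
orientation: [-0.001, 0.824, -0.567, 0.001]
force: [2.2, 2.7, 4.7]
grip_width: 0.0055
grasp_force: 59.0
```

Request:
carry_out([
  [0,0,0,0,0,0,-0.6],
  [0,0,0,0,0,0,-0.3],
  [0,0,0,0,0,0,0],
  [0,0,0,0,0,0,0],
  [0,0,0,0,0,0,0],
])

```text
time_s: 11.7
ee_pos: [0.5879, -0.1317, 0.0702]
orientation: [0.0, 0.823, -0.567, -0.0]
force: [-0.4, 0.3, 0.0]
grip_width: 0.0422
grasp_force: 0.0
```

Request:
carry_out([
  [0,0,-2,0,0,0,0],
  [0,0,-6,0,0,0,0],
  [0,0,-12,0,0,0,0],
  [0,0,-18,0,0,0,0],
  [0,0,-18,0,0,0,0],
])

```text
time_s: 12.32
ee_pos: [0.5897, -0.1325, 0.2591]
orientation: [-0.003, 0.823, -0.568, 0.006]
force: [0.2, 0.1, -0.5]
grip_width: 0.043
grasp_force: 0.0
```

```bash
python3 - <<'E'
from h import *
im,d,T,_=cloud("top"); w,dw,W,c=cloud("wrist")
for P in(T,W):
    pan(P,np.array([.551,-.146]),zr=.076); 
p,A,o=tool(); print(p,np.arctan2(A[1,1],A[0,1])%6.283,o["force"],o["grip_width"])
o=np.zeros((600,480,3),np.uint8); o[:300]=cv2.resize(w,(480,300)); o[300:]=cv2.resize(im[130:255,280:480],(480,300)); save("placed",o)
E
```

```text
rim [ 0.5484 -0.1445  0.0398] 251 z 0.0792 yaw 0.34080676891446204 157
rim [ 0.5524 -0.1463  0.0396] 2120 z 0.0786 yaw 0.37790817310196706 1307
[ 0.58822647 -0.13163423  0.2522449 ] 3.505438946875529 [-0.61579923 -0.00160398 -0.62525525] 0.042763110711204984
```

View pics/placed.png

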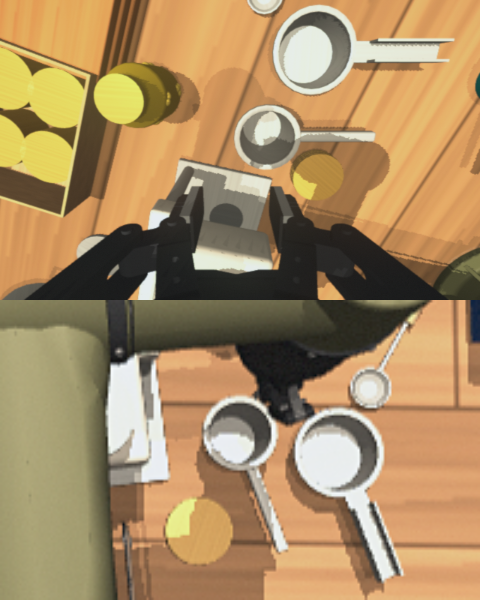

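The pan stands upright and free on the bench at about (0.551,-0.146), wrist (268,135). Its handle passes beside and above the lids (318,175). Next comes the handle grasp.

```bash
python3 - <<'E'
from h import *
plan([(.4405,-.1875,.22,1.933,0),(.4405,-.1875,.12,1.933,0)],start=(.588,-.1317,.2515,3.505))
E
```

```text
[[0.0, 1.8, 0.4, 0.0, 0.0, 0.17, 0.0], [0.0, 3.5, 0.7, 0.0, 0.0, 0.35, 0.0], [0.0, 5.3, 1.1, 0.0, 0.0, 0.52, 0.0], [0.0, 7.0, 1.4, 0.0, 0.0, 0.7, 0.0], [0.0, 8.8, 1.8, 0.0, 0.0, 0.87, 0.0]]
[[1.3, 1.1, 0.3, 0.0, 0.0, 0.18, 0.0], [2.6, 2.3, 0.6, 0.0, 0.0, 0.35, 0.0], [4.0, 3.4, 1.0, 0.0, 0.0, 0.53, 0.0], [5.3, 4.5, 1.3, 0.0, 0.0, 0.7, 0.0], [5.3, 4.5, 6.4, 0.0, 0.0, 0.7, 0.0]]
[[0.0, 0.0, 4.9, 0.0, 0.0, 0.0, 0.0]]
end [ 0.4407 -0.1875  0.1205] 1.935
```

Request:
carry_out([
  [0,1.8,0.4,0,0,0.17,0],
  [0,3.5,0.7,0,0,0.35,0],
  [0,5.3,1.1,0,0,0.52,0],
  [0,7.0,1.4,0,0,0.7,0],
  [0,8.8,1.8,0,0,0.87,0],
])

```text
time_s: 13.05
ee_pos: [0.5047, -0.1632, 0.2311]
orientation: [-0.001, -0.505, 0.863, 0.001]
force: [-0.5, 0.6, -0.6]
grip_width: 0.0424
grasp_force: 0.0
```

Request:
carry_out([
  [1.3,1.1,0.3,0,0,0.18,0],
  [2.6,2.3,0.6,0,0,0.35,0],
  [4.0,3.4,1.0,0,0,0.53,0],
  [5.3,4.5,1.3,0,0,0.7,0],
  [5.3,4.5,6.4,0,0,0.7,0],
])

```text
time_s: 13.68
ee_pos: [0.4415, -0.1884, 0.1708]
orientation: [0.003, -0.18, 0.984, -0.001]
force: [0.5, -0.2, -0.4]
grip_width: 0.0426
grasp_force: 0.0
```

Request:
carry_out([
  [0,0,2.5,0,0,0,0],
  [0,0,4.9,0,0,0,0],
  [0,0,4.9,0,0,0,0],
])

```text
time_s: 14.05
ee_pos: [0.439, -0.1874, 0.1167]
orientation: [-0.003, -0.181, 0.983, 0.001]
force: [0.8, -0.6, 0.3]
grip_width: 0.0425
grasp_force: 0.0
```

```bash
python3 - <<'E'
from h import *
r.snapshot("wrist"); w,dw,W,c=cloud("wrist"); im,d,T,_=cloud("top")
p,A,o=tool(); print(p,np.arctan2(A[1,1],A[0,1])%6.283,o["force"],o["grip_width"])
for P in(W,T):
    S=P.reshape(-1,3); u=np.array([np.cos(.362),np.sin(.362)]); n=np.array([-u[1],u[0]])
    rel=S[:,:2]-p[:2]; a,b=rel@u,rel@n
    m=(abs(S[:,2]-.072)<.004)&(abs(b)<.03)&(a<.05)&(a>-.05); print("handle a",np.percentile(a[m],[1,99]).round(4),"b",np.percentile(b[m],[3,50,97]).round(4),m.sum(), np.polyfit(a[m],b[m],1).round(3)) if m.sum()>10 else print(m.sum())
E
```

```text
[ 0.44106509 -0.18774182  0.12034968] 1.935796071458992 [-0.31041658  0.38387221  0.38190887] 0.042911608104036936
handle a [-0.0274  0.0491] b [-0.007  -0.0005  0.0058] 2589 [ 0.005 -0.001]
0
```

Request:
carry_out([
  [0,0,3,0,0,0,0],
  [0,0,5,0,0,0,0],
  [0,0,6.2,0,0,0,0],
  [0,0,6.2,0,0,0,0],
  [0,0,6.2,0,0,0,-0.4],
], grip_force=100)

```text
time_s: 14.82
ee_pos: [0.4414, -0.1877, 0.0586]
orientation: [0.001, -0.181, 0.983, -0.0]
force: [-0.6, 0.2, -0.2]
grip_width: 0.0264
grasp_force: 0.0
```

Request:
carry_out([
  [0,0,0,0,0,0,-0.8],
  [0,0,0,0,0,0,-1],
  [0,0,0,0,0,0,-1],
  [0,0,0,0,0,0,-1],
  [0,0,0,0,0,0,-1],
])

```text
time_s: 15.45
ee_pos: [0.4408, -0.1878, 0.0577]
orientation: [0.0, -0.181, 0.983, -0.0]
force: [-1.5, -0.9, 3.5]
grip_width: 0.0122
grasp_force: 97.9
```

Request:
carry_out([
  [0,0,-0.5,0,0,0,-1],
  [0,0,-1.2,0,0,0,-1],
  [0,0,-2.0,0,0,0,-1],
  [0,0,-2.0,0,0,0,-1],
  [0,0,-2.0,0,0,0,-1],
])

```text
time_s: 16.08
ee_pos: [0.4406, -0.1875, 0.0771]
orientation: [-0.0, -0.181, 0.983, 0.0]
force: [0.9, -0.1, -2.8]
grip_width: 0.012
grasp_force: 97.5
```

```bash
python3 - <<'E'
from h import *
w,dw,W,c=cloud("wrist"); save("held",w)
p,A,o=tool(); print(p,np.arctan2(A[1,1],A[0,1])%6.283,o["force"],o["wrist_torque"],o["grip_width"],o["grasp_force"])
S=W.reshape(-1,3); u=np.array([np.cos(.365),np.sin(.365)]); n=np.array([-u[1],u[0]]); rel=S[:,:2]-p[:2]; a,b=rel@u,rel@n
m=(abs(b)<.05)&(a>.02)&(a<.2)&(S[:,2]>.07)&(S[:,2]<.13)
i=np.lexsort([a[m]]); 
for lo in np.arange(.02,.18,.02):
    k=m&(a>lo)&(a<lo+.02); print(round(lo,2),k.sum(),np.percentile(S[k,2],[50,95]).round(4) if k.sum()>5 else 0)
E
```

```text
[ 0.44050432 -0.18747847  0.07694427] 1.9355296974604808 [-0.24238216  0.04878972 -0.89046513] [-0.0176112   0.18206438 -0.0328882 ] 0.012022411960613842 97.48372793197632
0.02 960 [0.0888 0.0898]
0.04 0 0
0.06 0 0
0.08 0 0
0.1 0 0
0.12 0 0
0.14 0 0
0.16 0 0
```

View pics/held.png

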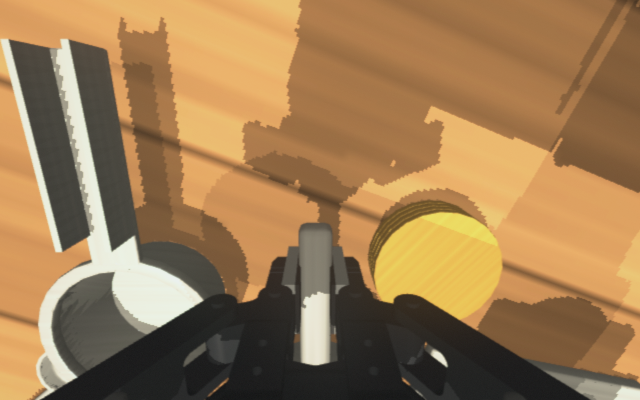

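```bash
python3 - <<'E'
from h import *
w,dw,W,c=cloud("wrist"); im,d,T,_=cloud("scene"); _,_,TT,_=cloud("top")
p,A,o=tool()
u=np.array([np.cos(.365),np.sin(.365)]); n=np.array([-u[1],u[0]])
for nm,P in(("w",W),("s",T),("t",TT)):
    S=P.reshape(-1,3); rel=S[:,:2]-p[:2]; a,b=rel@u,rel@n
    m=(abs(b)<.006)&(a>-.026)&(a<.08)&(S[:,2]>.08)&(S[:,2]<.1)
    if m.sum()>20: print(nm,m.sum(),a[m].min(),a[m].max(),np.polyfit(a[m],S[m,2],1))
    m=(np.hypot(a-.118,b)<.05)&(S[:,2]>.08)&(S[:,2]<.115)
    if m.sum()>20: print(nm,"rim",m.sum(),np.polyfit(a[m],S[m,2],1), np.median(S[m,2]),np.percentile(S[m,2],[2,98]))
    if m.sum()>20: print(np.linalg.lstsq(np.c_[a[m],b[m],np.ones(m.sum())],S[m,2],rcond=None)[0])
E
```

```text
w 3599 -0.0259941334457586 0.038072731481087314 [-0.01163717  0.08920688]
s 70 -0.011983340421107406 0.07992890484619598 [0.00443031 0.09000295]
s rim 341 [0.00469838 0.09199516] 0.09451054680212134 [0.08055969 0.10053551]
[ 0.00161261 -0.01697463  0.09235841]
t rim 255 [-0.01497245  0.09738287] 0.09652021791971344 [0.08156904 0.10002705]
[-0.01827119  0.02748325  0.0978758 ]
```

Held view: the handle is in the jaws at about (315,290) and level, and the large pan and lids are untouched. The hood overhangs from rear posts, so I slide the pan in from the front right, 7–8 mm above the deck.

```bash
python3 - <<'E'
from h import *
s=np.array([.4405,-.1875,.077,1.9355]); e=np.array([.4306,.0113,.079,1.709])
plan([(*(s+(e-s)*t),-1) for t in (np.array([1,2,3,4,5,6,7,8,9,10])/10)],start=s)
E
```

```text
[[-0.6, 1.9, 0.0, 0.0, 0.0, 0.02, -1.0], [-1.2, 3.8, 0.0, 0.0, 0.0, 0.05, -1.0], [-1.8, 5.7, -0.1, 0.0, 0.0, 0.07, -1.0], [-2.5, 7.6, -0.1, 0.0, 0.0, 0.09, -1.0], [-3.1, 9.5, -0.1, 0.0, 0.0, 0.11, -1.0]]
[[-0.4, 1.9, 0.0, 0.0, 0.0, 0.03, -1.0], [-0.8, 3.9, 0.0, 0.0, 0.0, 0.05, -1.0], [-1.2, 5.8, -0.1, 0.0, 0.0, 0.07, -1.0], [-1.6, 7.8, -0.1, 0.0, 0.0, 0.09, -1.0], [-2.0, 9.7, -0.1, 0.0, 0.0, 0.12, -1.0]]
end [0.4305 0.0112 0.079 ] 1.705
```

Request:
carry_out([
  [-0.6,1.9,-0.2,0,0,0.02,-1],
  [-1.2,3.8,-0.2,0,0,0.05,-1],
  [-1.8,5.7,-0.2,0,0,0.07,-1],
  [-2.5,7.6,-0.2,0,0,0.09,-1],
  [-3.1,9.5,-0.2,0,0,0.11,-1],
])

```text
time_s: 16.9
ee_pos: [0.4356, -0.0871, 0.0792]
orientation: [-0.0, -0.127, 0.992, 0.0]
force: [-0.7, -0.4, -1.0]
grip_width: 0.0123
grasp_force: 97.6
```

Request:
carry_out([
  [-0.4,1.9,0,0,0,0.03,-1],
  [-0.8,3.9,0,0,0,0.05,-1],
  [-1.2,5.8,0,0,0,0.07,-1],
  [-1.6,7.8,0,0,0,0.09,-1],
  [-2.0,9.7,0,0,0,0.12,-1],
])

```text
time_s: 17.52
ee_pos: [0.4305, 0.0118, 0.0792]
orientation: [-0.0, -0.067, 0.998, 0.0]
force: [0.2, -0.8, -1.6]
grip_width: 0.0124
grasp_force: 97.6
```

Request:
carry_out([
  [0,0,0,0,0,0,-1],
  [0,0,0.2,0,0,0,-1],
  [0,0,0.4,0,0,0,-1],
  [0,0,0.4,0,0,0,-1],
])

```text
time_s: 18.02
ee_pos: [0.4305, 0.0107, 0.075]
orientation: [-0.0, -0.067, 0.998, -0.0]
force: [0.2, -0.3, -2.5]
grip_width: 0.0121
grasp_force: 97.7
```

Request:
carry_out([
  [0,0,0.2,0,0,0,-1],
  [0,0,0.4,0,0,0,-1],
  [0,0,0.4,0,0,0,-1],
  [0,0,0.5,0,0,0,-1],
  [0,0,0.5,0,0,0,-1],
])

```text
time_s: 18.65
ee_pos: [0.4309, 0.0112, 0.0707]
orientation: [0.0, -0.067, 0.998, 0.0]
force: [-0.3, 0.0, 0.7]
grip_width: 0.0118
grasp_force: 98.0
```

```bash
python3 - <<'E'
from h import *
im,d,T,c=cloud("scene"); save("deck",cv2.resize(im[170:270,280:400],None,fx=5,fy=5,interpolation=cv2.INTER_CUBIC))
sp=np.array([.5475,.0275]); u=np.array([np.cos(.138),np.sin(.138)]); n=np.array([-u[1],u[0]])
S=T.reshape(-1,3); a,b=(S[:,:2]-sp)@u,(S[:,:2]-sp)@n
m=(np.hypot(a,b)<.07)&(S[:,2]>.02)&(S[:,2]<.1)
for lo in np.arange(.02,.1,.01):
    k=m&(S[:,2]>lo)&(S[:,2]<lo+.01)
    if k.sum()>5: print(round(lo,2),k.sum(),"a",np.percentile(a[k],[2,50,98]).round(4),"b",np.percentile(b[k],[2,50,98]).round(4))
k=m&(S[:,2]>.028)&(S[:,2]<.08)
f=least_squares(lambda p:np.hypot(a[k]-p[0],b[k]-p[1])-p[2],[0,0,.035],loss="soft_l1",f_scale=.002).x; print("fit",f,k.sum())
print(tool()[2]["force"],tool()[0])
E
```

```text
0.02 44 a [0.0151 0.0285 0.0344] b [-0.0279 -0.0082  0.0231]
0.03 41 a [0.0145 0.031  0.0359] b [-0.0314 -0.0123  0.0245]
0.04 41 a [0.0155 0.0316 0.0373] b [-0.0312 -0.0091  0.0286]
0.05 44 a [0.0164 0.0306 0.0376] b [-0.0338 -0.0141  0.0206]
0.06 51 a [0.0174 0.0336 0.0391] b [-0.0329 -0.0093  0.024 ]
0.07 37 a [0.0289 0.036  0.0404] b [-0.0246 -0.0052  0.0224]
0.08 7 a [0.0366 0.041  0.044 ] b [-0.0163 -0.0011  0.0101]
fit [ 0.00210904 -0.00038024  0.034314  ] 222
[-0.73161812 -0.56086344  1.51319973] [0.43086309 0.0111397  0.07064412]
```

View pics/deck.png

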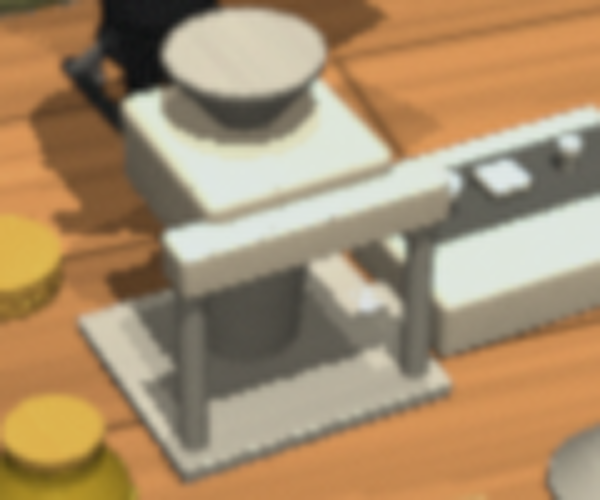

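The pan stands on the deck directly under the hood (255,310), centred within about 2 mm by the fit. Pressing lightly and letting go.

Request:
carry_out([
  [0,0,0.1,0,0,0,-1],
  [0,0,0.1,0,0,0,-1],
  [0,0,0.1,0,0,0,-0.6],
  [0,0,0.1,0,0,0,-0.2],
  [0,0,0.1,0,0,0,0],
])

```text
time_s: 19.32
ee_pos: [0.4306, 0.0112, 0.069]
orientation: [-0.0, -0.067, 0.998, 0.0]
force: [-0.4, 0.6, 0.5]
grip_width: 0.0426
grasp_force: 0.0
```

Request:
carry_out([
  [0,0,0,0,0,0,0],
  [0,0,-2,0,0,0,0],
  [0,0,-5,0,0,0,0],
  [0,0,-9,0,0,0,0],
  [0,0,-14,0,0,0,0],
])

```text
time_s: 19.95
ee_pos: [0.4302, 0.011, 0.2099]
orientation: [-0.001, -0.067, 0.998, -0.0]
force: [0.7, -0.6, 0.9]
grip_width: 0.0429
grasp_force: 0.0
```

```bash
python3 - <<'E'
from h import *
_,_,W,_=cloud("wrist"); im,d,T,c=cloud("scene")
sp=np.array([.5475,.0275]); u=np.array([np.cos(.138),np.sin(.138)]); n=np.array([-u[1],u[0]])
S=T.reshape(-1,3); a,b=(S[:,:2]-sp)@u,(S[:,:2]-sp)@n
k=(np.hypot(a,b)<.07)&(S[:,2]>.028)&(S[:,2]<.08)
print("fit",least_squares(lambda p:np.hypot(a[k]-p[0],b[k]-p[1])-p[2],[0,0,.035],loss="soft_l1",f_scale=.002).x)
S=W.reshape(-1,3); a,b=(S[:,:2]-sp)@u,(S[:,:2]-sp)@n
m=(abs(b)<.03)&(a<-.055)&(a>-.16)&(abs(S[:,2]-.084)<.012)
if m.sum()>20: print("handle",m.sum(),a[m].min(),np.polyfit(a[m],b[m],1),np.polyfit(a[m],S[m,2],1))
p,A,o=tool(); print(p,np.arctan2(A[1,1],A[0,1]),o["force"])
plan([(.40,.10,.22,2.3,-1),(.4943,.268,.20,3.28,-1),(.4943,.268,.09,3.28,-1)],start=(.4309,.0112,.21,1.705))
E
```

```text
fit [ 0.00124367 -0.00043687  0.03557738]
handle 1630 -0.1455773843617897 [-0.00488252 -0.00169805] [0.00642217 0.08323838]
[0.43274183 0.01118744 0.2154135 ] 1.7054434138852854 [-0.16133926 -0.02797909  0.15428321]
[[0.5, 2.3, -0.3, 0.0, 0.0, -0.15, -1.0], [0.9, 4.6, -0.5, 0.0, 0.0, -0.3, -1.0], [1.4, 6.9, -0.8, 0.0, 0.0, -0.45, -1.0], [1.9, 9.2, -1.0, 0.0, 0.0, -0.59, -1.0], [-0.1, 11.8, -0.7, 0.0, 0.0, -0.76, -1.0]]
[[-3.1, 0.5, 0.4, 0.0, 0.0, -0.16, -1.0], [-6.3, 1.1, 0.7, 0.0, 0.0, -0.33, -1.0], [-9.5, 1.6, 1.0, 0.0, 0.0, -0.49, -1.0], [-12.6, 2.1, 1.4, 0.0, 0.0, -0.65, -1.0], [-15.8, 2.7, 1.7, 0.0, 0.0, -0.82, -1.0]]
[[0.0, 0.0, 5.5, 0.0, 0.0, 0.0, -1.0], [0.0, 0.0, 11.0, 0.0, 0.0, 0.01, -1.0]]
end [0.494  0.2684 0.09  ] 3.275
```

Request:
carry_out([
  [0.5,2.3,-0.3,0,0,-0.15,-1],
  [0.9,4.6,-0.5,0,0,-0.3,-1],
  [1.4,6.9,-0.8,0,0,-0.45,-1],
  [1.9,9.2,-1.0,0,0,-0.59,-1],
  [-0.1,11.8,-0.7,0,0,-0.76,-1],
])

```text
time_s: 20.68
ee_pos: [0.4157, 0.1292, 0.2175]
orientation: [0.002, -0.435, 0.9, 0.0]
force: [1.2, 0.2, -0.3]
grip_width: 0.0
grasp_force: 0.0
```

Request:
carry_out([
  [-3.1,0.5,0.4,0,0,-0.16,-1],
  [-6.3,1.1,0.7,0,0,-0.33,-1],
  [-9.5,1.6,1.0,0,0,-0.49,-1],
  [-12.6,2.1,1.4,0,0,-0.65,-1],
  [-15.8,2.7,1.7,0,0,-0.82,-1],
])

```text
time_s: 21.3
ee_pos: [0.4941, 0.2693, 0.1988]
orientation: [0.0, 0.758, -0.652, -0.0]
force: [0.2, -0.2, 0.9]
grip_width: -0.0004
grasp_force: 0.0
```

Request:
carry_out([
  [0,0,5.0,0,0,0,-1],
  [0,0,10.0,0,0,0,-1],
  [0,0,10.0,0,0,0,-1],
  [0,0,10.0,0,0,0,-1],
])

```text
time_s: 21.8
ee_pos: [0.4947, 0.2688, 0.1018]
orientation: [-0.001, 0.756, -0.654, 0.001]
force: [0.4, -0.0, -0.1]
grip_width: -0.0002
grasp_force: 0.0
```

Now press to TCP z ≈ 0.067, then retreat.

Request:
carry_out([
  [0,0,1.5,0,0,0,-1],
  [0,0,2.3,0,0,0,-1],
  [0,0,2.8,0,0,0,-1],
  [0,0,3.2,0,0,0,-1],
  [0,0,3.4,0,0,0,-1],
])

```text
time_s: 22.42
ee_pos: [0.4939, 0.2684, 0.0679]
orientation: [-0.0, 0.756, -0.654, 0.001]
force: [-11.7, -2.4, 21.1]
grip_width: -0.0002
grasp_force: 10.1
```

Request:
carry_out([
  [0,0,0,0,0,0,-1],
  [0,0,0.1,0,0,0,-1],
  [0,0,0.1,0,0,0,-1],
])

```text
time_s: 22.8
ee_pos: [0.4939, 0.2684, 0.0679]
orientation: [-0.001, 0.756, -0.654, 0.001]
force: [-10.4, -2.4, 19.5]
grip_width: -0.0
grasp_force: 9.3
```

Request:
carry_out([
  [0,0,-3,0,0,0,-1],
  [0,0,-8,0,0,0,-1],
  [-3,-5,-13,0,0,0,-1],
  [-3,0,-18,0,0,0,-1],
  [-3,0,-18,0,0,0,-1],
])

```text
time_s: 23.42
ee_pos: [0.4899, 0.299, 0.2477]
orientation: [-0.002, 0.756, -0.654, 0.001]
force: [-0.2, 0.3, 0.7]
grip_width: 0.0002
grasp_force: 0.0
```

```bash
python3 - <<'E'
from h import *
r.snapshot("wrist"); w,_,W,_=cloud("wrist"); im,d,T,c=cloud("scene"); _,_,TT,_=cloud("top")
for n,x,y in(("stop",.5023,.2177),("large",.5091,.1689),("small",.4953,.268)):
    for P in(W,T,TT):
        m=np.hypot(P[...,0]-x,P[...,1]-y)<.006; z=P[m][:,2]; z=z[(z>.04)&(z<.08)]; print(n,len(z),np.median(z).round(4) if len(z) else 0)
sp=np.array([.5475,.0275]); u=np.array([np.cos(.138),np.sin(.138)]); n=np.array([-u[1],u[0]])
S=T.reshape(-1,3); a,b=(S[:,:2]-sp)@u,(S[:,:2]-sp)@n
k=(np.hypot(a,b)<.07)&(S[:,2]>.028)&(S[:,2]<.08)
print("fit",least_squares(lambda p:np.hypot(a[k]-p[0],b[k]-p[1])-p[2],[0,0,.035],loss="soft_l1",f_scale=.002).x)
o=np.zeros((600,480,3),np.uint8); o[:300]=cv2.resize(w,(480,300)); o[300:]=cv2.resize(im[160:285,220:420],(480,300)); save("end",o)
p,A,o=tool(); print(p,o["force"])
E
```

```text
stop 143 0.066
stop 10 0.066
stop 13 0.067
large 161 0.0659
large 0 0
large 14 0.0667
small 115 0.056
small 8 0.0552
small 13 0.0571
fit [-0.00043173 -0.00024531  0.03679111]
[0.48901778 0.29783225 0.24336007] [ 0.31941463 -0.22348787 -0.07853256]
```

View pics/end.png

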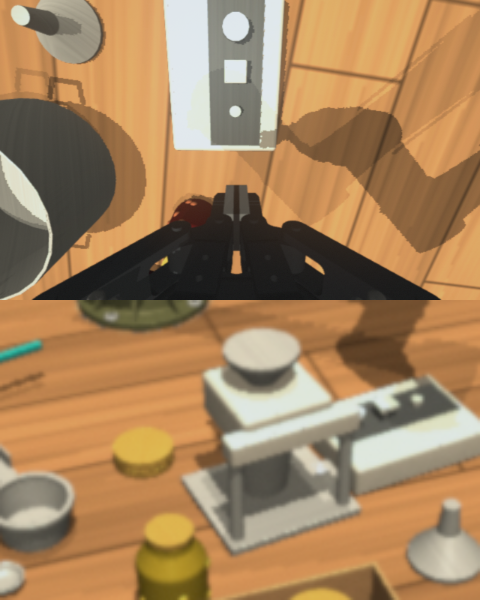

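The small key is down (about 56 mm) and the stop and large keys are up (about 66 mm). The pan is centred under the spout, the large pan is standing, and the robot is clear. Handing in.

```bash
python3 -c "
from rig import r
print(r.job_done())"
```

```text
the job is handed in; nothing more can be done
None
```

The job is finished and handed in at about 24 s of the 67 s limit; the hand-in returned no verdict. The last pictures show the small key down and the other two up, the small pan centred under the spout, and the large pan still standing.

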